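# Unpack the grit jars for the rock tumbler

### The arm

A 6-joint arm with a two-finger parallel gripper is mounted at the origin on the work surface. World frame = base frame: x ahead of the robot, y to its left, z up, the work surface at z = 0. Lengths are in mm, angles in rad, forces in N, time in s.
With the tool pointing down it reaches from about 350 to 975 mm from the base axis. Payload 7.1 kg.
Tool frame: the origin (TCP) lies between the finger pads; the fingertips stand 17 mm ahead of it and the grasp point (between the pads) lies 2 mm behind it (tip_reach is the y of the fingertips in the tool frame, in mm); y points along the fingers, x is the direction in which the jaws open and shut, and the axes are right-handed (so a half turn about y gives the same grasp; the last joint's range is limited). The gripper opens to 88 mm and grips with 3 to 60 N. Pads are 20 mm wide; open, the fingers measure 115 mm over their backs; the gripper's body (75 mm by 178 mm) begins 61 mm behind the grasp point.
Start: joints at [-1.356, 0.423, 1.63, -0, 1.089, -0.019], TCP at [144.817, -607.975, 239.675] pointing down, gripper open.
Joint ranges: [-3, 3], [-0.9, 2.11], [0.09, 2.58], [-1.31, 4.45], [0.11, 2.69], [-2.54, 2.54]. Speed limits (rad/s): [2.39, 2.39, 3.01, 3.14, 3.14, 3.14].

### API

Orientations are given as a rotation vector (axis times angle).
In Python, from workcell import get_obs, get_image, camera_model, close_job, silhouettes, tip_of, tip_reach gives the robot as it stands. The module is installed in compiled form; this text tells all that it offers.
- The arm moves only by the tool arm_command, never from a script. Its argument "targets" is a list of rows, each a list of 4 numbers: the shift along the tool's x, y, z in mm, then the turn about the tool's y in rad. A call has 1 to 20 rows; each row shifts and turns the commanded pose from where the row before left it, along the tool's axes as they then stand; what a row does not reach is not made up. A row lasts 1/12 s, in which the tool goes at most 41.7 mm and 7.16 degrees, less where a joint would pass 70% of its speed; a pose out of reach is approached as far as the arm can. A call is refused whole if a number of a shift passes 41.7 or a number of a turn 0.125, either way. A call with a gripper value outside its range is refused whole. "gripper" is the opening in per cent of the stroke, from 0 (shut) to 100 (fully open), set as the call begins (left out, the last holds). The fingers move at their own pace and stop on an object; the grip force is fixed at half the most. Time passes only in rows, so rows that do not move let the fingers close. It gives the time, the measured TCP pose, the force and the opening at its end, in the units of the state.
- get_obs(): the state, without advancing time (a new reading comes with each control period).
- get_image(name): name is "scene" or "top"; returns the picture (480x640x3 uint8, blue, green, red); there is no depth.
- camera_model(name): a dict with "mtx" (3x3 intrinsics, pixels), "dist" ([k1, k2, p1, p2, k3] as OpenCV has them; the pictures are not rectified), "position" and "orientation" of the camera in the world. Camera axes: x right, y up, looking along -z (the intrinsics and any distortion apply to the point x, -y, -z); pixel columns grow to the right and rows downward; lengths in mm; the calibration is good to about 2 mm. A picture is of the moment at which its call begins. camera_model takes no time and is no camera call.
- close_job(): hands the job in, once; it reports no verdict.
Trained networks look in the newest picture that a camera, given by its name, has taken for a name from the list of things; names that differ only in an ending like _2 or _b are one class to them, and where a whole thing is asked for, a point or a joint stands for the part that bears it (a point fixed in the world has none). Each returns a list of dicts, best first, with "conf" (0 to 1); they miss things now and then, are a little off and sometimes report something else, mostly with a low value. They report only what shows in the picture. A call takes as long as a camera call. They do not tell look-alikes from the thing itself.
- silhouettes(camera, thing): "pixels" (480x640 bool, what is visible of it) and "at" ([column, row] in pixels, amid what is visible of it).
- tip_of(camera, thing): "at" ([column, row] in pixels: a listed point, or the origin of a listed thing).
The state is a dict: "t": time; "qpos": joint angles; "qvel": joint speeds; "joint_torque": joint torques, N m; "ee_pos": TCP position; "orientation": TCP orientation; "ft_force": force on the tool from outside, world axes, zero at the start; "moment": the same for the moment, N m; "width": finger opening in mm.
Only numpy, scipy, OpenCV 4.12 (cv2) and the standard library are available. Lean on these libraries where they do the work, as an engineer would, in place of code of your own. Each camera call takes 0.05 s, during which the arm holds its last target. There are 200 camera calls.

### The job

Swing both flaps of the carton well back past upright so that they lean outwards, then take out every grit jar and stand each one upright in its own bore of the wooden rack, down on the bottom of the bore. Finish by folding both flaps down flat again. Leave the rubber barrel, the bucket lid, the caliper and the onyx where they are.

Things in the scene. Friction and masses are not known exactly. Their poses are not given: they have to be found in the camera images.
- carton: cardboard carton fixed to the bench; origin at the centre of its underside. x runs along its 180 mm sides, which carry the flap hinges, y from the right to the left flap, z up. Outside 180 (x) by 154 (y) mm, 115 mm high to the rim, walls and bottom 5 mm thick
- carton_floor (a point): middle of the carton's inner floor (5 mm above the bench), same axes. Four cells centred at x +-38, y +-32 mm hold at most one jar each, parted by a 3 mm thick cross only 25 mm high; beside a jar there is about 25 mm of free room along x, but less along y
- flap_left (a joint): angle in rad of the left flap, hinged on the carton's +y rim: 0 = closed flat, 1.57 = straight up, 2.2 = end stop, leaning outwards. Stiff crease (0.05 N m friction): it stays where it is left. Flap 174 mm long (x), 68 mm from hinge to free edge, 4 mm thick; closed, the two free edges are 13 mm apart
- flap_left_hinge (a point): middle of the left flap's hinge line, at 117 mm height, half-way through the flap's thickness; the hinge line runs along the carton's x. The axes turn with the flap (equal to the carton's at 0), the flap extends from here to its own -y
- flap_left_tab (a point): grip point on the yellow pull tab of the left flap, 48 mm from the hinge line and 26 mm above the flap's mid-plane. The tab stands square on the flap's upper (outer) face in the middle of its length: 26 mm wide along the hinge, 6 mm thick, its top 40 mm above the mid-plane. Pinched across its 26 mm width it can turn between the pads while the flap swings
- flap_right (a joint): angle in rad of the right flap, hinged on the carton's -y rim: 0 = closed flat, 1.57 = straight up, 2.2 = end stop, leaning outwards. Stiff crease (0.05 N m friction): it stays where it is left. Flap 174 mm long (x), 68 mm from hinge to free edge, 4 mm thick; closed, the two free edges are 13 mm apart
- flap_right_hinge (a point): middle of the right flap's hinge line, at 117 mm height, half-way through the flap's thickness; the hinge line runs along the carton's x. The axes turn with the flap (equal to the carton's at 0), the flap extends from here to its own +y
- flap_right_tab (a point): grip point on the yellow pull tab of the right flap, 48 mm from the hinge line and 26 mm above the flap's mid-plane. The tab stands square on the flap's upper (outer) face in the middle of its length: 26 mm wide along the hinge, 6 mm thick, its top 40 mm above the mid-plane. Pinched across its 26 mm width it can turn between the pads while the flap swings
- jar0: closed round grit jar, white with lid and band in red, 42 mm diameter, 100 mm tall, about 200 g; origin at the centre of its underside, z up its axis. Absent in some runs
- jar1: closed round grit jar, white with lid and band in green, 42 mm diameter, 100 mm tall, about 200 g; origin at the centre of its underside, z up its axis. Absent in some runs
- jar2: closed round grit jar, white with lid and band in blue, 42 mm diameter, 100 mm tall, about 200 g; origin at the centre of its underside, z up its axis. Absent in some runs
- jar3: closed round grit jar, white with lid and band in orange, 42 mm diameter, 100 mm tall, about 200 g; origin at the centre of its underside, z up its axis. Absent in some runs
- rack: loose wooden rack block, 85 (x) by 262 (y) by 40 mm high, 0.9 kg, with a row of four round bores along its y; origin at the centre of its underside, z up
- rack_hole0 (a point): centre of the mouth of a bore in the rack's top (rack y = -96 mm): 50 mm wide, 32 mm deep, flat bottom, with a 2 mm chamfer; z up. Takes one jar
- rack_hole1 (a point): centre of the mouth of a bore in the rack's top (rack y = -32 mm): 50 mm wide, 32 mm deep, flat bottom, with a 2 mm chamfer; z up. Takes one jar
- rack_hole2 (a point): centre of the mouth of a bore in the rack's top (rack y = 32 mm): 50 mm wide, 32 mm deep, flat bottom, with a 2 mm chamfer; z up. Takes one jar
- rack_hole3 (a point): centre of the mouth of a bore in the rack's top (rack y = 96 mm): 50 mm wide, 32 mm deep, flat bottom, with a 2 mm chamfer; z up. Takes one jar
- barrel: bystander: black hexagonal rubber tumbler barrel, 110 mm across corners, 144 mm tall, standing; origin at the centre of its underside
- bucket_lid: bystander: round yellow bucket lid, 185 mm wide, 16 mm high, lying flat; origin at the centre of its underside
- onyx: bystander: glossy black onyx tumblestone, 60 mm wide, 37 mm high; origin at the centre of its underside
- caliper: bystander: chrome caliper, 200 mm long (its y), 12 mm thick, lying flat; origin at the middle of its beam's underside
Not all that is in view belongs to the job. Of the things like the carton, leave any that is purple; of the rest the larger one is meant.

How it is judged (in metres and radians):
On the way, in this order (a step that is already met when the one before it is completed fails the run):
1. both carton flaps are swung back past upright at the same time (value of joint each of flap_left, flap_right above 1.75 rad), for 0.2 s.
2. every jar stands in a bore of the rack (((horizontal distance between jar0 and rack_hole0 below 0.008 m and z of jar0 in the frame of rack_hole0 below -0.024 m) or (horizontal distance between jar0 and rack_hole1 below 0.008 m and z of jar0 in the frame of rack_hole1 below -0.024 m) or (horizontal distance between jar0 and rack_hole2 below 0.008 m and z of jar0 in the frame of rack_hole2 below -0.024 m) or (horizontal distance between jar0 and rack_hole3 below 0.008 m and z of jar0 in the frame of rack_hole3 below -0.024 m)) and angle between each of jar0, jar1, jar2, jar3's own z axis and vertical below 0.12 rad and ((horizontal distance between jar1 and rack_hole0 below 0.008 m and z of jar1 in the frame of rack_hole0 below -0.024 m) or (horizontal distance between jar1 and rack_hole1 below 0.008 m and z of jar1 in the frame of rack_hole1 below -0.024 m) or (horizontal distance between jar1 and rack_hole2 below 0.008 m and z of jar1 in the frame of rack_hole2 below -0.024 m) or (horizontal distance between jar1 and rack_hole3 below 0.008 m and z of jar1 in the frame of rack_hole3 below -0.024 m)) and ((horizontal distance between jar2 and rack_hole0 below 0.008 m and z of jar2 in the frame of rack_hole0 below -0.024 m) or (horizontal distance between jar2 and rack_hole1 below 0.008 m and z of jar2 in the frame of rack_hole1 below -0.024 m) or (horizontal distance between jar2 and rack_hole2 below 0.008 m and z of jar2 in the frame of rack_hole2 below -0.024 m) or (horizontal distance between jar2 and rack_hole3 below 0.008 m and z of jar2 in the frame of rack_hole3 below -0.024 m)) and ((horizontal distance between jar3 and rack_hole0 below 0.008 m and z of jar3 in the frame of rack_hole0 below -0.024 m) or (horizontal distance between jar3 and rack_hole1 below 0.008 m and z of jar3 in the frame of rack_hole1 below -0.024 m) or (horizontal distance between jar3 and rack_hole2 below 0.008 m and z of jar3 in the frame of rack_hole2 below -0.024 m) or (horizontal distance between jar3 and rack_hole3 below 0.008 m and z of jar3 in the frame of rack_hole3 below -0.024 m))), for 0.2 s.
At the end, for the whole second after the job is handed in: Every jar that is present stands upright (within 0.12 rad) and at rest in a bore of the rack, its underside at least 24 mm below the bore's mouth and within 8 mm of the bore's axis; both flaps are folded down to less than 0.25 rad; the bystanders are within 30 mm of where they were (all of step 2 and linear speed of each of jar0, jar1, jar2, jar3, rack below 0.02 m/s and value of joint each of flap_left, flap_right below 0.25 rad and distance of each of barrel, bucket_lid, onyx, caliper from where it was at the start of the episode below 0.03 m); the robot touches nothing.
It fails at once if the barrel is displaced by more than 30 mm (distance of barrel from where it was at the start of the episode above 0.03 m).
It fails at once if the bucket lid is displaced by more than 30 mm (distance of bucket_lid from where it was at the start of the episode above 0.03 m).
It fails at once if the onyx is displaced by more than 30 mm (distance of onyx from where it was at the start of the episode above 0.03 m).
It fails at once if the caliper is displaced by more than 30 mm (distance of caliper from where it was at the start of the episode above 0.03 m).
Of jar0, jar1, jar2, jar3 only 2 to 4 are there at a start; the rules pass over those that are not, and their reading is None.
At some moment in a run one of rack may be knocked a few centimetres aside while the robot is not near it.
It also fails if it takes over 210 s, if anything falls off the work surface, if the arm or the gripper's body presses on something with over 40 N, if the wrist force passes 120 N, or if a joint passes its speed limit or range.

## Working session

There is one attempt and no reset: what is moved stays moved. The work goes in short steps, Python scripts to look and compute and a tool call to move; the robot and the scene stay as the last step left them, time stands still between calls to the robot, and variables do not carry over. Pictures are saved under pics/ and viewed, about 12 in all and at most 16, crops included, and the job is handed in when it is done.

Besides the shell and the picture viewer there is one more tool, called after ">>>" as name(argument=value, ...) on one line, values as JSON. arm_command: Moves the arm, as the interface text tells. Its arguments: {"type":"object","properties":{"targets":{"type":"array","items":{"type":"array","items":{"type":"number"}}},"gripper":{"type":"number"}},"required":["targets"]}

```bash
mkdir -p pics
python3 - <<'E'
from workcell import *
import cv2, numpy as np
for c in("scene","top"):
    cv2.imwrite(f"pics/{c}0.png",get_image(c)); m=camera_model(c); print(c,m)
o=get_obs(); print(o, tip_reach)
E
```

```text
scene {'mtx': array([[440.35540576,   0.        , 315.30963104],
       [  0.        , 440.35540576, 242.18013336],
       [  0.        ,   0.        ,   1.        ]]), 'dist': array([-0.02832387,  0.        ,  0.        ,  0.        ,  0.        ]), 'position': array([1431.87523483, -222.5000119 ,  931.40002399]), 'orientation': array([0.72717236, 0.53493556, 1.24457308])}
top {'mtx': array([[551.43960021,   0.        , 324.36120339],
       [  0.        , 551.43960021, 238.17225464],
       [  0.        ,   0.        ,   1.        ]]), 'dist': array([-0.16414114,  0.        ,  0.        ,  0.        ,  0.        ]), 'position': array([ 413.63889736,    7.75483912, 1457.04497364]), 'orientation': array([ 0.05743439, -0.06008187, -1.55588547])}
{'t': 0.1, 'qpos': array([-1.35602730e+00,  4.23759627e-01,  1.63059837e+00, -6.43420521e-06,
        1.08859108e+00, -1.90048224e-02]), 'qvel': array([-8.75747382e-04, -2.23186642e-03, -9.05959218e-04,  1.06507448e-03,
       -3.09309318e-05,  7.69976769e-06]), 'joint_torque': array([ 1.09668275e-03, -5.45610380e+01, -2.74324322e+01,  6.43921271e-02,
        1.88053760e-02, -2.74578917e-05]), 'ee_pos': array([ 144.70150733, -607.53414987,  238.9883801 ]), 'orientation': array([-1.30986941,  1.03601919, -1.03426245]), 'ft_force': array([-0.82127388, -0.12223311,  0.1017346 ]), 'moment': array([-0.0278345 , -0.02874651,  0.03766992]), 'width': 88.13707917046567} 17.0
```

View pics/scene0.png

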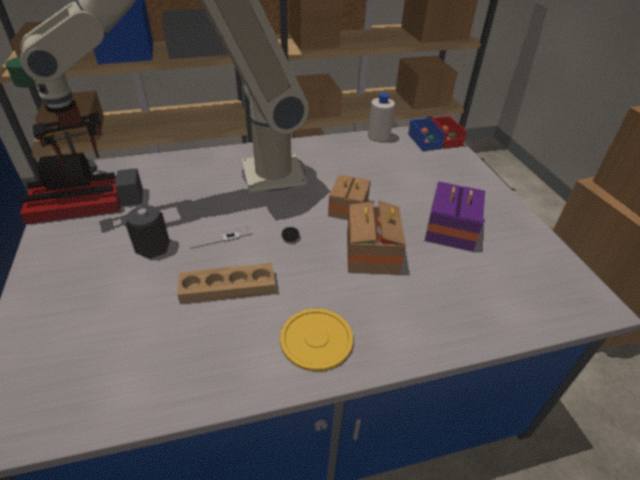

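View pics/top0.png

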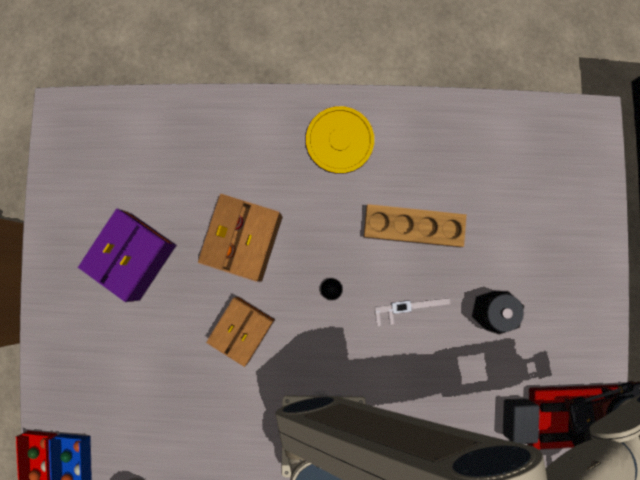

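The top picture shows three cartons: purple at (125,255), a large brown one at (240,238) and a small brown one at (241,330). By the description I choose the large brown one. The rack is at (415,225), the lid at (340,140), the onyx at (331,289), the caliper at (412,308) and the barrel at (497,312).

```bash
cat > h.py <<'E'
from workcell import *
import cv2, numpy as np
from scipy.spatial.transform import Rotation as R
from scipy.optimize import least_squares
F=np.diag([1.,-1,-1])
def proj(c,P):
    m=camera_model(c); Rw=F@R.from_rotvec(m["orientation"]).as_matrix().T
    p,_=cv2.projectPoints(np.float64(P).reshape(-1,3),cv2.Rodrigues(Rw)[0],-Rw@m["position"],m["mtx"],m["dist"]); return p[:,0]
def ray(c,px):
    m=camera_model(c); u=cv2.undistortPoints(np.float64([[px]]),m["mtx"],m["dist"])[0,0]
    d=R.from_rotvec(m["orientation"]).as_matrix()@F@np.r_[u,1]; return m["position"],d
def at(c,px,z):
    o,d=ray(c,px); return (o+d*(z-o[2])/d[2])[:2]
def crop(c,box,s,name):
    im=get_image(c); x0,y0,x1,y1=box
    cv2.imwrite(f"pics/{name}.png",cv2.resize(im[y0:y1,x0:x1],None,fx=s,fy=s,interpolation=cv2.INTER_CUBIC)); return im
E
python3 - <<'E'
from h import *
a=crop("top",(190,180,290,290),5,"ct"); b=crop("scene",(330,185,420,285),5.5,"cs")
A=cv2.imread("pics/ct.png");B=cv2.imread("pics/cs.png");h=min(len(A),len(B))
A=cv2.resize(A,(395,550*395//500*1 if 0 else 435));B=cv2.resize(B,(395,435))
cv2.imwrite("pics/c1.png",np.hstack([A,B]))
for c in("top","scene"):
  for n in "carton flap_left_hinge flap_right_hinge flap_left_tab flap_right_tab carton_floor rack rack_hole0 rack_hole1 rack_hole2 rack_hole3 jar0 jar1 jar2 jar3 barrel onyx caliper bucket_lid".split():
    print(c,n,[(np.round(d["at"],1).tolist(),round(d["conf"],2)) for d in tip_of(c,n)][:6])
E
```

```text
top carton [([133.5, 256.0], 0.68), ([242.2, 328.1], 0.63), ([244.1, 241.3], 0.62)]
top flap_left_hinge [([209.3, 228.0], 0.89), ([221.1, 324.8], 0.89), ([93.4, 238.3], 0.68)]
top flap_right_hinge [([265.9, 249.1], 0.94), ([148.3, 275.1], 0.94), ([254.9, 346.4], 0.86)]
top flap_left_tab [([232.7, 328.1], 0.82), ([219.6, 232.1], 0.77), ([107.6, 247.0], 0.63), ([400.3, 224.7], 0.29)]
top flap_right_tab [([248.4, 239.4], 0.87), ([244.2, 338.2], 0.74), ([125.5, 259.0], 0.59)]
top carton_floor [([242.2, 240.2], 0.89), ([245.6, 326.9], 0.81), ([134.3, 255.8], 0.78), ([381.5, 221.1], 0.41)]
top rack [([413.5, 228.3], 0.89), ([487.9, 309.1], 0.69), ([427.1, 223.8], 0.5), ([266.6, 248.4], 0.31)]
top rack_hole0 [([427.0, 223.6], 0.96), ([380.2, 221.4], 0.83), ([400.5, 225.7], 0.81), ([451.1, 227.6], 0.64)]
top rack_hole1 [([427.0, 223.6], 0.96), ([380.2, 221.4], 0.83), ([400.5, 225.7], 0.81), ([451.1, 227.6], 0.64)]
top rack_hole2 [([427.0, 223.6], 0.96), ([380.2, 221.4], 0.83), ([400.5, 225.7], 0.81), ([451.1, 227.6], 0.64)]
top rack_hole3 [([427.0, 223.6], 0.96), ([380.2, 221.4], 0.83), ([40
[... 1352 characters left out ...]
49.5], 0.31)]
scene rack_hole1 [([186.9, 281.9], 0.86), ([213.1, 278.1], 0.86), ([237.2, 277.7], 0.81), ([155.2, 245.0], 0.7), ([372.6, 249.5], 0.31)]
scene rack_hole2 [([186.9, 281.9], 0.86), ([213.1, 278.1], 0.86), ([237.2, 277.7], 0.81), ([155.2, 245.0], 0.7), ([372.6, 249.5], 0.31)]
scene rack_hole3 [([186.9, 281.9], 0.86), ([213.1, 278.1], 0.86), ([237.2, 277.7], 0.81), ([155.2, 245.0], 0.7), ([372.6, 249.5], 0.31)]
scene jar0 [([383.7, 243.2], 0.63)]
scene jar1 [([383.7, 243.2], 0.63)]
scene jar2 [([383.7, 243.2], 0.63)]
scene jar3 [([383.7, 243.2], 0.63)]
scene barrel [([153.2, 246.4], 0.58)]
scene onyx [([292.6, 239.2], 0.71)]
scene caliper []
scene bucket_lid [([314.6, 341.2], 0.6)]
```

View pics/c1.png

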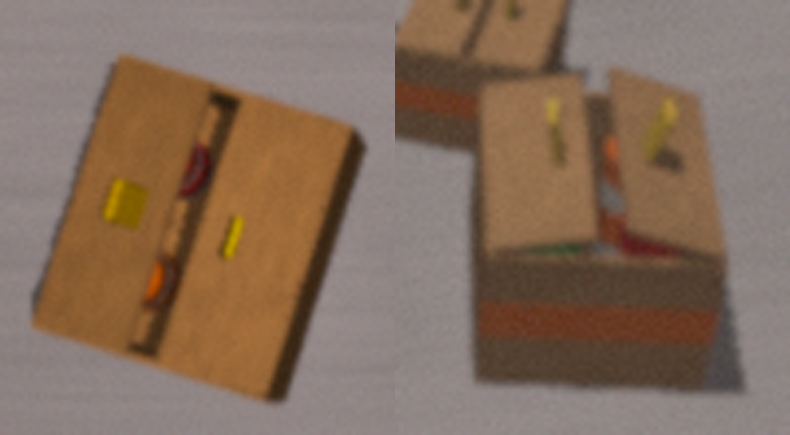

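```bash
cat >> h.py <<'E'
def flap(s,a,x,r,n):  # s=+1 left; point at r from hinge, n above mid-plane, carton frame
    return [x, s*(77-r*np.cos(a)-n*np.sin(a)*-1), 117+r*np.sin(a)+n*np.cos(a)]
def cart(p,P):
    c,s=np.cos(p[2]),np.sin(p[2]); P=np.float64(P).reshape(-1,3)
    return np.c_[p[0]+c*P[:,0]-s*P[:,1],p[1]+s*P[:,0]+c*P[:,1],P[:,2]]
E
python3 - <<'E'
from h import *
def model(p):
    l,r=p[3],p[4]
    T=[([0,0,5],(242.2,240.2)),(flap(1,l,0,0,0),(209.3,228)),(flap(-1,r,0,0,0),(265.9,249.1)),(flap(1,l,0,48,26),(219.6,232.1)),(flap(-1,r,0,48,26),(248.4,239.4)),
     (flap(1,l,87,0,2),(219.9,193.9)),(flap(1,l,-87,0,2),(198.4,262.3)),(flap(-1,r,87,0,2),(280.6,212.4)),(flap(-1,r,-87,0,2),(258.4,281.3)),
     (flap(1,l,87,68,2),(243.7,204)),(flap(1,l,-87,68,2),(223.4,268.6)),(flap(-1,r,87,68,2),(250.8,204.6)),(flap(-1,r,-87,68,2),(230.5,270.4))]
    S=[(flap(1,l,0,0,0),(401.9,223.4)),(flap(-1,r,0,0,0),(351.8,223.1)),(flap(1,l,0,48,26),(388.9,214.6)),(flap(-1,r,0,48,26),(362.7,216.4)),
     (flap(-1,r,87,0,2),(351.6,243.6)),(flap(1,l,87,0,2),(404.5,244.3)),([90,-77,0],(348.5,272.4)),([90,77,0],(400.6,274.2))]
    e=[]
    for c,L in(("top",T),("scene",S)):
        e.append(proj(c,cart(p,[a for a,_ in L]))-np.array([b for _,b in L]))
    return e
f=least_squares(lambda p:np.vstack(model(p)).ravel(),[400,230,-.3,.4,.2],loss="soft_l1",x_scale=[100,100,1,1,1])
print(np.round(f.x,3),f.cost)
for e in model(f.x): print(np.round(e,1).tolist())
# rack
px=[(427.0,223.6),(380.2,221.4),(400.5,225.7),(451.1,227.6)]
print([at("top",p,40).round(1).tolist() for p in px])
for n,z in(("barrel",72),("onyx",18),("caliper",6),("bucket_lid",8)):
    d=silhouettes("top",n)[0]; print(n,d["at"],at("top",d["at"],z),d["conf"])
d=silhouettes("top","rack")[0];print(cv2.minAreaRect(np.argwhere(d["pixels"])[:,::-1].astype(np.float32)))
b=cv2.boxPoints(cv2.minAreaRect(np.argwhere(d["pixels"])[:,::-1].astype(np.float32))); print([at("top",q,40).round(1).tolist() for q in b])
E
```

```text
[ 5.14082e+02  2.16862e+02 -2.77000e-01  1.72000e-01  3.60000e-02] 24.150188327193746
[[2.5, 0.1], [-0.7, 0.1], [2.3, -3.0], [3.0, -0.2], [-0.1, 0.3], [-0.9, 0.4], [-0.6, -0.4], [-2.0, -0.4], [-0.7, -1.0], [0.3, -2.7], [-0.7, 1.2], [1.3, -0.6], [0.5, 1.8]]
[[0.4, 0.6], [-2.0, -0.9], [0.4, -0.2], [4.1, -1.0], [-0.7, -2.1], [1.9, -1.0], [-0.6, -0.2], [-0.7, -0.3]]
[[561.8, -260.0], [565.7, -137.8], [555.3, -190.7], [552.4, -323.7]]
barrel [496.0, 311.1] [ 337.77175226 -433.23579363] 0.89
onyx [332.2, 288.4] [390.92416634 -16.15839792] 0.95
caliper [404.0, 308.1] [ 341.14222656 -206.00764513] 0.72
bucket_lid [345.3, 139.3] [789.62118153 -46.43761569] 0.66
((415.06744384765625, 226.15286254882812), (101.57540893554688, 34.9774169921875), 5.946863651275635)
[[521.2, -92.9], [611.8, -101.6], [588.8, -367.4], [497.5, -357.1]]
```

```bash
cat >> h.py <<'E'
def overlay(p,name,bt=(190,180,290,290),bs=(330,185,430,295)):
    out=[]
    for c,b in(("top",bt),("scene",bs)):
        im=cv2.resize(get_image(c)[b[1]:b[3],b[0]:b[2]],None,fx=4,fy=4,interpolation=cv2.INTER_CUBIC)
        def L(P,col):
            q=((proj(c,cart(p,P))-[b[0],b[1]]+.5)*4).astype(int); cv2.polylines(im,[q.reshape(-1,1,2)],True,col,1)
        L([[90,77,115],[-90,77,115],[-90,-77,115],[90,-77,115]],(255,255,0)); L([[90,77,0],[-90,77,0],[-90,-77,0],[90,-77,0]],(255,0,0))
        for s,a in((1,p[3]),(-1,p[4])):
            L([flap(s,a,87,0,2),flap(s,a,87,68,2),flap(s,a,-87,68,2),flap(s,a,-87,0,2)],(0,255,0)); L([flap(s,a,-13,48,2),flap(s,a,13,48,2),flap(s,a,13,48,40),flap(s,a,-13,48,40)],(0,0,255))
        out.append(im)
    cv2.imwrite(f"pics/{name}.png",np.hstack(out))
def state():
    o=get_obs(); M=R.from_rotvec(o["orientation"]).as_matrix(); return o,M
def go(x,y,z,yaw=None):
    "print turn needed and shift in the tool frame AFTER the turn"
    o,M=state(); t=0
    if yaw is not None:
        cur=np.arctan2(M[1,0],M[0,0]); d=(yaw-cur+np.pi/2)%np.pi-np.pi/2; t=-d
        M=M@R.from_rotvec([0,t,0]).as_matrix()
    print("t",round(o["t"],2),"turn",round(t,3),"shift",np.round(M.T@(np.r_[x,y,z]-o["ee_pos"]),1).tolist(),"F",o["ft_force"].round(1),"w",round(o["width"],1))
E
python3 - <<'E'
from h import *
p=[514.1,216.9,-.277,.172,.036]
overlay(p,"ov1")
o,M=state(); print(M.round(3))
for a in (0.172,0.25):
    print(cart(p,[flap(1,a,0,48,26)])); go(*cart(p,[flap(1,a,0,48,26)])[0]+[0,0,60],p[2])
E
```

```text
[[ 0.232 -0.     0.973]
 [-0.973  0.     0.232]
 [-0.    -1.    -0.   ]]
[[523.44129907 249.75614359 150.8317078 ]]
t 2.45 turn -1.06 shift [129.6, 28.9, 928.6] F [-0.2  0.  -0.9] w 87.7
[[524.19784544 252.4171435  154.06711301]]
t 2.45 turn -1.06 shift [129.6, 25.7, 931.3] F [-0.2  0.  -0.9] w 87.7
```

View pics/ov1.png

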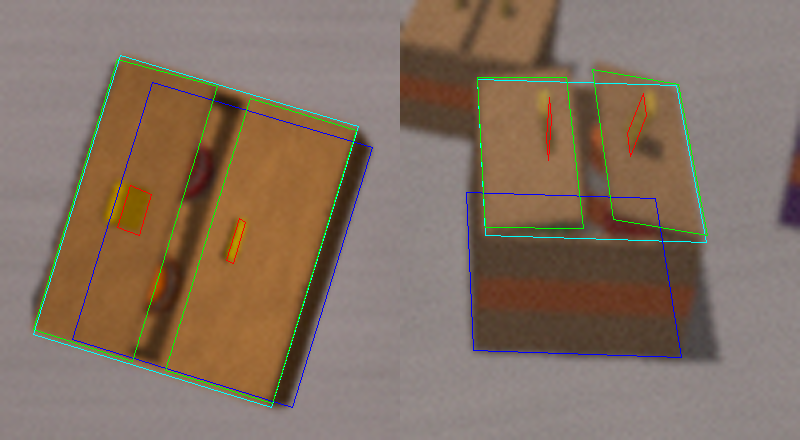

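The overlay puts the carton (514,217,-0.28) within about 1 px. The left tab's tip at (107,205) in the overlay shows that flap at about 0.27 rad, and the right one is near 0.1. I set out for the left tab.

>>> arm_command(targets=[[0,-4,0,-0.118],[0,-4,0,-0.118],[0,-4,0,-0.118],[0,-4,0,-0.118],[0,-4,0,-0.118],[0,-4,0,-0.118],[0,-4,0,-0.118],[0,-4,0,-0.118],[0,-4,0,-0.116],[5,0,36,0],[5,0,36,0],[5,0,36,0],[5,0,36,0],[5,0,36,0],[5,0,36,0],[5,0,36,0],[5,0,36,0],[5,0,36,0],[5,0,36,0],[5,0,36,0]], gripper=65)

```text
t: 4.12
ee_pos: [306.3, -240.6, 276.0]
orientation: [-1.56, 0.217, -0.218]
ft_force: [1.1, -0.0, -0.2]
width: 57.2
```

>>> arm_command(targets=[[5,0,36,0],[5,0,36,0],[5,0,36,0],[5,0,36,0],[5,0,36,0],[5,0,36,0],[5,0,36,0],[5,0,36,0],[5,0,36,0],[5,0,36,0],[5,0,36,0],[5,0,36,0],[0,0,0,0],[0,0,0,0]])

```text
t: 5.28
ee_pos: [482.1, 158.4, 275.4]
orientation: [-1.56, 0.215, -0.215]
ft_force: [0.2, 0.0, -0.2]
width: 56.8
```

Run:
```python
from h import *
p=[514.1,216.9,-.277,.27,.12]
t=cart(p,[flap(1,p[3],0,48,26)])[0]; print(t); go(*t,p[2]); overlay(p,"ov2")
```

```text
[524.40275953 253.13788766 154.86115227]
t 5.28 turn 0.003 shift [14.8, 120.5, 102.7] F [ 0.2  0.  -0.2] w 56.8
```

View pics/ov2.png

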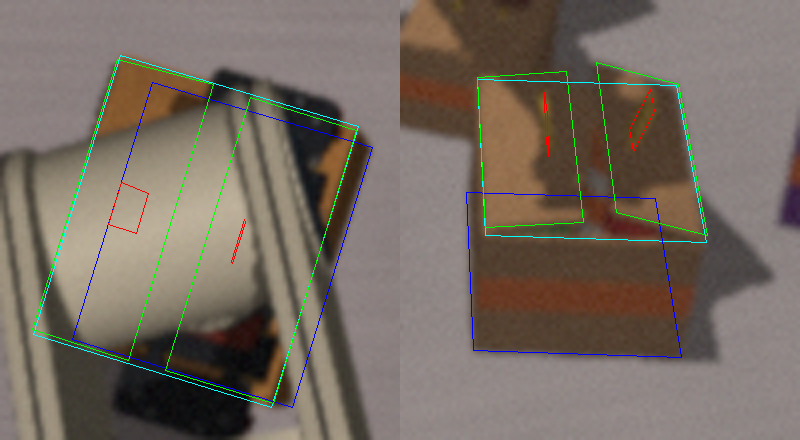

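The arm hides the carton from above. In the scene crop the model now matches both flaps and tabs (left tab at about (641,115)). I go in.

>>> arm_command(targets=[[4,0,26,0],[4,0,26,0],[4,0,26,0],[3,0,25,0],[0,25,0,0],[0,25,0,0],[0,20,0,0],[0,20,0,0],[0,16,0,0],[0,16,0,0],[0,0,0,0],[0,0,0,0]])

```text
t: 6.38
ee_pos: [524.0, 250.5, 153.4]
orientation: [-1.561, 0.22, -0.217]
ft_force: [0.2, 0.3, 0.6]
width: 57.1
```

>>> arm_command(targets=[[0,0,0,0],[0,0,0,0],[0,0,0,0],[0,0,0,0],[0,0,0,0],[0,0,0,0],[0,0,0,0]], gripper=0)

```text
t: 6.97
ee_pos: [526.0, 251.9, 154.5]
orientation: [-1.559, 0.215, -0.22]
ft_force: [5.1, -3.2, 0.5]
width: 25.5
```

Run:
```python
from h import *
p=[514.1,216.9,-.277,.27,.12]
o,M=state(); print(o["width"],o["ft_force"].round(1),o["moment"].round(2))
q=cart(p,[flap(1,p[3],0,48,26)])[0]; print(o["ee_pos"]+[0,0,2]-q)
A=np.linspace(.27,2.15,21)
P=cart(p,[flap(1,a,0,48,26) for a in A]); D=np.diff(P,axis=0)@M; print(D.round(1).tolist())
```

```text
25.53206732665267 [ 5.1 -3.2  0.5] [-0.55 -0.6  -0.04]
[ 1.59749829 -1.26386495  1.59328917]
[[0.0, -3.5, 3.7], [0.0, -3.2, 4.0], [0.0, -2.8, 4.3], [0.0, -2.3, 4.6], [0.0, -1.9, 4.8], [0.0, -1.4, 4.9], [0.0, -1.0, 5.0], [0.0, -0.5, 5.1], [0.0, -0.0, 5.1], [0.0, 0.5, 5.1], [-0.0, 0.9, 5.0], [-0.0, 1.4, 4.9], [-0.0, 1.9, 4.8], [-0.0, 2.3, 4.6], [-0.0, 2.7, 4.3], [-0.0, 3.1, 4.1], [-0.0, 3.5, 3.8], [-0.0, 3.8, 3.4], [-0.0, 4.1, 3.0], [-0.0, 4.4, 2.6]]
```

Gripped (25.5 mm). Swing along the arc.

>>> arm_command(targets=[[1,-3.5,3.7,0],[1,-3.2,4.0,0],[0,-2.8,4.3,0],[0,-2.3,4.6,0],[0,-1.9,4.8,0],[0,-1.4,4.9,0],[0,-1.0,5.0,0],[0,-0.5,5.1,0],[0,0,5.1,0],[0,0.5,5.1,0]])

```text
t: 7.8
ee_pos: [539.1, 295.6, 170.0]
orientation: [-1.562, 0.217, -0.217]
ft_force: [-1.1, -4.6, 3.2]
width: 25.3
```

>>> arm_command(targets=[[0,0.9,5.0,0],[0,1.4,4.9,0],[0,1.9,4.8,0],[0,2.3,4.6,0],[0,2.7,4.3,0],[0,3.1,4.1,0],[0,3.5,3.8,0],[0,3.8,3.4,0],[0,4.1,3.0,0],[0,0,0,0],[0,0,0,0]])

```text
t: 8.72
ee_pos: [551.0, 335.5, 147.3]
orientation: [-1.555, 0.214, -0.22]
ft_force: [1.4, 3.9, 5.8]
width: 25.1
```

Run:
```python
from h import *
p=[514.1,216.9,-.277,.27,.12]
o,M=state(); print(o["width"],o["ft_force"].round(1),o["moment"].round(2))
c,s=np.cos(p[2]),np.sin(p[2]); d=o["ee_pos"][:2]-p[:2]; y=-s*d[0]+c*d[1]; z=o["ee_pos"][2]+2
print(y,z,"a",np.arctan2(z-117,77-y)-np.arctan2(26,48),np.hypot(z-117,77-y))
b=(330,150,450,270); crop("scene",b,5,"s3")
```

```text
25.11650860287135 [1.4 3.9 5.8] [ 0.53 -0.28  0.02]
124.13472023727648 149.25309776275964 a 2.0450759598106885 57.11343245805186
```

View pics/s3.png

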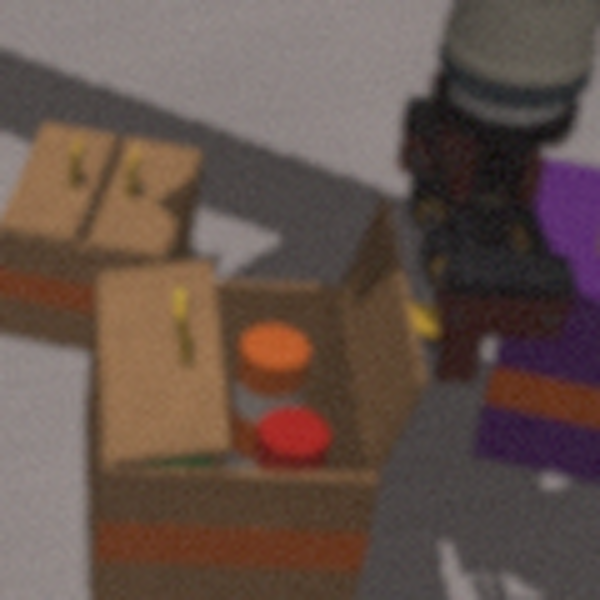

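The crop shows the left flap leaning outward at about 2.0 rad. The orange jar is at (275,355) and the red one at (293,435), with a bit of green under the right flap at (185,460). Release and go to the right tab.

>>> arm_command(targets=[[0,0,0,0],[0,0,0,0],[0,0,0,0],[0,0,0,0],[0,-15,0,0],[0,-25,0,0],[0,-25,0,0],[0,-25,0,0],[0,0,0,0]], gripper=65)

```text
t: 9.52
ee_pos: [551.8, 334.0, 241.2]
orientation: [-1.555, 0.213, -0.222]
ft_force: [0.7, 0.4, 1.6]
width: 56.9
```

Run:
```python
from h import *
p=[514.1,216.9,-.277,.27,.12]
q=cart(p,[flap(-1,p[4],0,48,26)])[0]; print(q); go(*q-[0,0,2],p[2])
M=state()[1]
A=np.linspace(.12,2.05,21)
P=cart(p,[flap(-1,a,0,48,26) for a in A]); D=np.diff(P,axis=0)@M; print(D.round(1).tolist())
overlay([*p[:3],2.04,.12],"ov3")
```

```text
[505.22375165 185.67957895 148.55921048]
t 9.52 turn -0.0 shift [-4.7, 93.7, -155.9] F [0.7 0.4 1.6] w 56.9
[[0.0, -4.2, -3.2], [0.0, -3.8, -3.6], [0.0, -3.5, -4.0], [0.0, -3.1, -4.3], [0.0, -2.6, -4.6], [0.0, -2.2, -4.8], [0.0, -1.7, -5.0], [0.0, -1.2, -5.1], [0.0, -0.7, -5.2], [0.0, -0.2, -5.3], [-0.0, 0.3, -5.3], [-0.0, 0.8, -5.2], [-0.0, 1.3, -5.1], [-0.0, 1.8, -5.0], [-0.0, 2.2, -4.8], [-0.0, 2.7, -4.5], [-0.0, 3.1, -4.2], [-0.0, 3.5, -3.9], [-0.0, 3.9, -3.6], [-0.0, 4.2, -3.2]]
```

View pics/ov3.png

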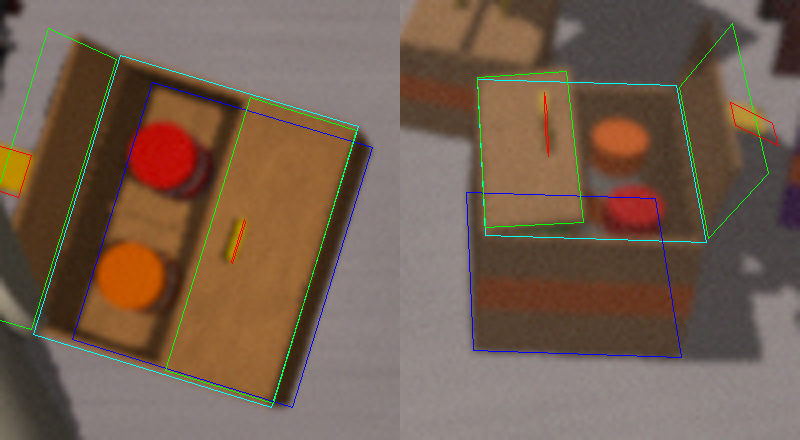

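Run:
```python
from h import *
p=[514.1,216.9,-.277]
for a in(1.6,1.7,1.8,1.9,2.0):
    P=cart(p,[flap(1,a,87,68,0),flap(1,a,-87,68,0),flap(1,a,0,48,40)])
    print(a,((proj("top",P)-[190,180]+.5)*4).round().tolist(),((proj("scene",P)-[330,185]+.5)*4+[400,0]).round().tolist())
for a in "flap_left_hinge","flap_left_tab":
  for c in("top","scene"): print(a,c,[(np.round(d["at"],1).tolist(),round(d["conf"],2)) for d in tip_of(c,a)][:5])
```

```text
1.6 [[94.0, 41.0], [5.0, 325.0], [-5.0, 167.0]] [[726.0, 162.0], [694.0, 13.0], [759.0, 109.0]]
1.7 [[84.0, 38.0], [-6.0, 322.0], [-10.0, 166.0]] [[736.0, 163.0], [703.0, 14.0], [764.0, 114.0]]
1.8 [[73.0, 35.0], [-16.0, 318.0], [-14.0, 165.0]] [[745.0, 165.0], [711.0, 16.0], [768.0, 120.0]]
1.9 [[64.0, 33.0], [-26.0, 315.0], [-18.0, 164.0]] [[755.0, 167.0], [720.0, 18.0], [772.0, 126.0]]
2.0 [[54.0, 30.0], [-35.0, 312.0], [-20.0, 164.0]] [[763.0, 171.0], [727.0, 21.0], [775.0, 132.0]]
flap_left_hinge top [([209.0, 229.6], 0.91), ([220.7, 321.9], 0.75), ([94.7, 239.4], 0.58)]
flap_left_hinge scene [([363.0, 184.6], 0.7), ([397.2, 225.8], 0.63), ([482.9, 206.4], 0.62)]
flap_left_tab top [([191.7, 222.7], 0.87), ([107.8, 246.2], 0.87), ([235.2, 325.1], 0.71)]
flap_left_tab scene [([358.5, 187.1], 0.85), ([414.9, 218.5], 0.73), ([470.5, 196.0], 0.61)]
```

The flap's free edge in the top crop at (80,38) and in the scene crop at (710,25)/(740,165) means about 1.75 rad, too little. I push it further from the inside with closed fingers.

>>> arm_command(targets=[[-1,0,-25,0],[-1,0,-25,0],[-1,0,-24,0],[0,23,0,0],[0,23,0,0],[0,23,0,0],[0,0,0,0],[0,0,8,0],[0,0,8,0],[0,0,6,0],[0,0,5,0],[0,0,5,0],[0,0,4,0],[0,0,3,0],[0,0,2,0],[0,0,0,0],[0,0,0,0]], gripper=0)

```text
t: 11.23
ee_pos: [536.9, 299.6, 167.3]
orientation: [-1.564, 0.218, -0.216]
ft_force: [-2.2, -11.6, 6.2]
width: 0.4
```

>>> arm_command(targets=[[0,0,-15,0],[0,0,-25,0],[0,-20,-25,0],[0,-20,-25,0],[0,0,-20,0],[0,0,-5,0],[0,0,0,0]], gripper=65)

```text
t: 11.82
ee_pos: [505.9, 190.2, 207.5]
orientation: [-1.559, 0.219, -0.219]
ft_force: [0.4, 0.7, 0.1]
width: 43.7
```

Run:
```python
from h import *
p=[514.1,216.9,-.277,.27,.12]
q=cart(p,[flap(-1,p[4],0,48,26)])[0]; print(q); go(*q-[0,0,2],p[2])
overlay([*p[:3],2.1,.12],"ov4")
```

```text
[505.22375165 185.67957895 148.55921048]
t 11.82 turn -0.002 shift [0.6, 60.9, -4.5] F [0.4 0.7 0.1] w 43.7
```

View pics/ov4.png

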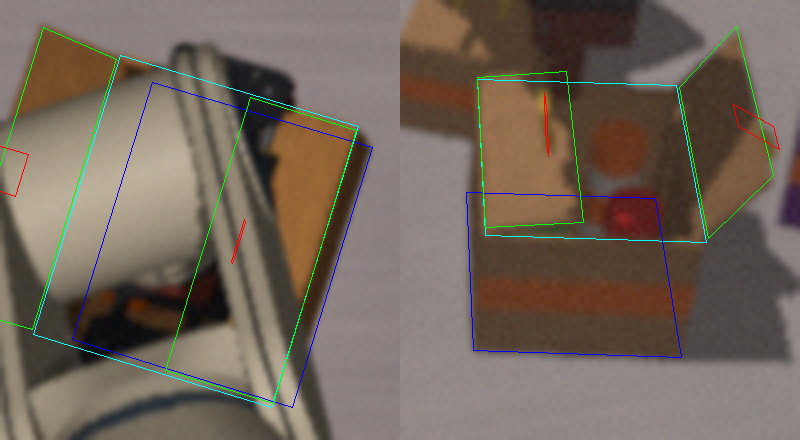

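The left flap now matches 2.1 rad. Next is the right tab.

>>> arm_command(targets=[[0,0,-4,0],[0,20,0,0],[0,20,0,0],[0,12,0,0],[0,8,0,0],[0,0,0,0],[0,0,0,0]], gripper=65)

```text
t: 12.5
ee_pos: [505.0, 187.7, 146.7]
orientation: [-1.56, 0.218, -0.216]
ft_force: [0.2, 0.4, -0.3]
width: 57.1
```

>>> arm_command(targets=[[0,0,0,0],[0,0,0,0],[0,0,0,0],[0,0,0,0],[0,0,0,0],[0,0,0,0],[0,0,0,0]], gripper=0)

```text
t: 13.08
ee_pos: [506.7, 187.0, 147.7]
orientation: [-1.559, 0.215, -0.22]
ft_force: [5.1, -3.5, -2.0]
width: 25.7
```

>>> arm_command(targets=[[0,-4.2,-3.2,0],[0,-3.8,-3.6,0],[0,-3.5,-4.0,0],[0,-3.1,-4.3,0],[0,-2.6,-4.6,0],[0,-2.2,-4.8,0],[0,-1.7,-5.0,0],[0,-1.2,-5.1,0],[0,-0.7,-5.2,0],[0,-0.2,-5.3,0]])

```text
t: 13.92
ee_pos: [494.4, 145.0, 171.4]
orientation: [-1.556, 0.215, -0.221]
ft_force: [1.5, 4.5, 1.7]
width: 25.4
```

>>> arm_command(targets=[[0,0.3,-5.3,0],[0,0.8,-5.2,0],[0,1.3,-5.1,0],[0,1.8,-5.0,0],[0,2.2,-4.8,0],[0,2.7,-4.5,0],[0,3.1,-4.2,0],[0,3.5,-3.9,0],[0,3.9,-3.6,0],[0,0,0,0]])

```text
t: 14.75
ee_pos: [482.0, 103.0, 151.5]
orientation: [-1.56, 0.216, -0.219]
ft_force: [-1.7, -5.2, 8.1]
width: 25.6
```

>>> arm_command(targets=[[0,0,0,0],[0,0,0,0],[0,0,0,0],[0,0,0,0],[0,0,0,0],[0,-15,0,0],[0,-25,0,0],[0,-25,0,0],[0,-25,0,0],[0,0,0,0]], gripper=65)

```text
t: 15.58
ee_pos: [483.8, 104.6, 245.0]
orientation: [-1.557, 0.212, -0.223]
ft_force: [0.9, 0.4, 1.2]
width: 57.1
```

Run:
```python
from h import *
p=[514.1,216.9,-.277,.27,.12]
for y in (-50,-91): go(*cart(p,[[0,y,172]])[0],p[2])
```

```text
t 15.58 turn 0.0 shift [-2.1, 73.2, 66.1] F [0.9 0.4 1.2] w 57.1
t 15.58 turn 0.0 shift [-2.1, 73.1, 25.1] F [0.9 0.4 1.2] w 57.1
```

>>> arm_command(targets=[[-1,0,22,0],[-1,0,22,0],[0,0,22,0],[0,24,0,0],[0,24,0,0],[0,25,0,0],[0,0,0,0],[0,0,-8,0],[0,0,-8,0],[0,0,-6,0],[0,0,-5,0],[0,0,-5,0],[0,0,-4,0],[0,0,-3,0],[0,0,-2,0],[0,0,0,0],[0,0,0,0]], gripper=0)

```text
t: 17.0
ee_pos: [488.4, 132.1, 169.3]
orientation: [-1.552, 0.215, -0.223]
ft_force: [1.8, 22.8, -0.1]
width: 0.3
```

>>> arm_command(targets=[[0,0,20,0],[0,-20,30,0],[0,-30,0,0],[0,-35,0,0],[0,-35,0,0],[-25,0,-30,0],[-25,0,-40,0],[0,0,-40,0],[0,0,-40,0],[0,0,-40,0],[0,0,-40,0],[0,0,-40,0],[0,0,0,0]], gripper=64)

```text
t: 18.08
ee_pos: [379.9, -71.1, 288.1]
orientation: [-1.562, 0.222, -0.223]
ft_force: [0.7, 0.7, -0.3]
width: 56.1
```

Run:
```python
from h import *
p=[514.1,216.9,-.277,.27,.12]
overlay([*p[:3],2.1,2.1],"ov5")
for c in("top","scene"):
  for n in range(1):
    for d in silhouettes(c,"jar0"): print(c,np.round(d["at"],1),round(d["conf"],2),d["pixels"].sum())
print(get_obs()["ee_pos"])
```

```text
top [258.8 227.7] 0.88 317
top [224.9 248.9] 0.88 241
top [230.5 217.7] 0.83 306
scene [385.6 225.8] 0.8 306
scene [388.2 239.4] 0.67 148
scene [364.7 236.7] 0.51 212
scene [314.6 337.1] 0.44 3584
[382.16522704 -65.43187457 287.89388519]
```

View pics/ov5.png

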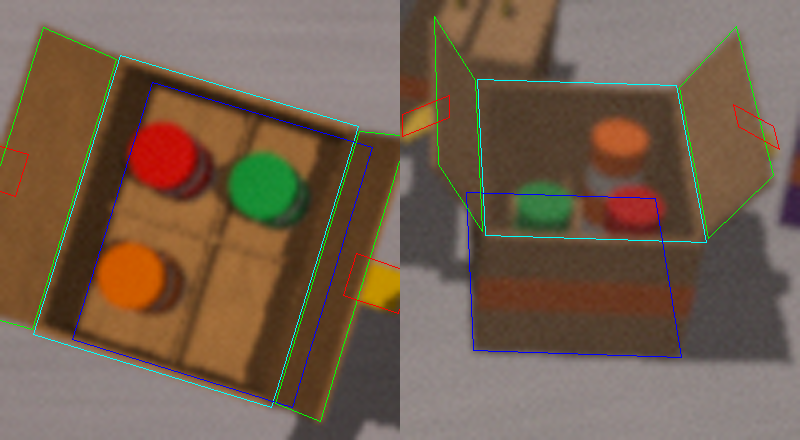

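Both flaps match 2.1 rad in both views. There are three jars: red (163,155), green (263,187) and orange (131,276) in the top crop. Blue is absent.

```bash
cat >> h.py <<'E'
CP=[514.1,216.9,-.277]
def rack():
    "holes seen by the top camera, fitted"
    px=[d["at"] for d in tip_of("top","rack_hole0") if d["conf"]>.4 ]
    P=np.array([at("top",q,40) for q in px]); P=P[(P[:,1]<-40)&(P[:,1]>-420)&(P[:,0]>470)]
    d=[d for d in silhouettes("top","rack")][0]; r=cv2.minAreaRect(np.argwhere(d["pixels"])[:,::-1].astype(np.float32))
    B=np.array([at("top",q,30) for q in cv2.boxPoints(r)]); print("box",B.mean(0).round(1),"holes",P[np.argsort(P[:,1])].round(1).tolist())
    return P,d
E
python3 - <<'E'
from h import *
J={}
for n,q in(("red",(230.2,218.2)),("green",(255.2,226.2)),("orange",(222.2,248.5))):
    w=at("top",q,105); c,s=np.cos(-.277),np.sin(-.277); d=w-CP[:2]
    print(n,w.round(1),"carton",np.round([c*d[0]+s*d[1],-s*d[0]+c*d[1]],1)); go(*w,230,CP[2])
rack()
crop("top",(350,190,480,260),6,"r1")
E
```

```text
red [561.5 240.1] carton [39.2 35.3]
t 18.28 turn -0.0 shift [88.9, 58.0, 342.9] F [-0.4 -0.7  0.9] w 56.4
green [542.4 177.3] carton [ 38.  -30.3]
t 18.28 turn -0.0 shift [87.7, 58.0, 277.3] F [-0.4 -0.7  0.9] w 56.4
orange [486. 258.] carton [-38.2  31.8]
t 18.28 turn -0.0 shift [11.5, 58.0, 339.5] F [-0.4 -0.7  0.9] w 56.4
box [ 556.6 -230.5] holes [[556.9, -330.8], [555.3, -256.9], [558.1, -190.6], [563.5, -135.2]]
```

View pics/r1.png

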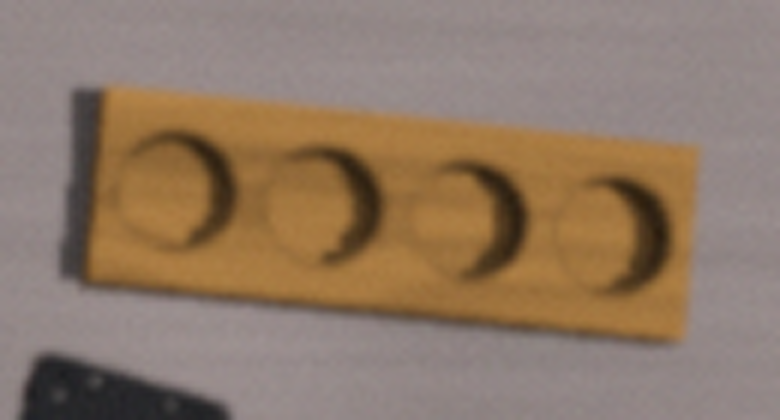

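```bash
cat >> h.py <<'E'
def rackfit(cr,x0=350,y0=190,s=6):
    P=np.array([at("top",(x0+(u+.5)/s-.5,y0+(v+.5)/s-.5),40) for u,v in cr]); k=(np.arange(4)-1.5)*64
    f=least_squares(lambda p:(np.c_[p[0]+k*np.sin(p[2]),p[1]-k*np.cos(p[2])]-P).ravel(),[555,-230,.1],x_scale=[100,100,1])
    p=f.x; print("rack",p[:2].round(1),"yaw",-p[2].round(3) if 0 else round(p[2],3),"res",np.abs(f.fun).max().round(1))
    H=np.c_[p[0]+k*np.sin(p[2]),p[1]-k*np.cos(p[2])]; print(H.round(1).tolist(),(H-P).round(1).tolist()); return H
E
python3 - <<'E'
from h import *
rackfit([(177,188),(322,207),(470,222),(613,236)])
E
```

```text
rack [ 557.4 -230.1] yaw -0.093 res 0.7
[[566.3, -134.5], [560.3, -198.3], [554.4, -262.0], [548.5, -325.7]] [[-0.6, 0.3], [0.7, -0.4], [0.3, 0.4], [-0.5, -0.4]]
```

>>> arm_command(targets=[[8,0,28,0],[8,0,28,0],[8,0,28,0],[8,0,28,0],[8,0,28,0],[8,0,28,0],[10,0,28,0],[10,0,28,0],[10,0,28,0],[10,0,25,0],[0,30,0,0],[0,28,0,0],[0,0,0,0],[0,0,0,0],[0,0,0,0]])

```text
t: 19.68
ee_pos: [542.7, 177.6, 230.7]
orientation: [-1.56, 0.216, -0.217]
ft_force: [0.5, -0.3, -0.2]
width: 56.3
```

Run:
```python
from h import *
go(542.4,177.3,82,CP[2])
```

```text
t 19.68 turn 0.001 shift [-0.3, 148.7, -0.4] F [ 0.5 -0.3 -0.2] w 56.3
```

>>> arm_command(targets=[[0,30,0,0],[0,30,0,0],[0,25,0,0],[0,18,0,0],[0,14,0,0],[0,12,0,0],[0,10,0,0],[0,10,0,0],[0,0,0,0],[0,0,0,0]])

```text
t: 20.52
ee_pos: [542.6, 176.7, 80.8]
orientation: [-1.56, 0.218, -0.217]
ft_force: [-0.1, -0.4, -0.5]
width: 56.2
```

>>> arm_command(targets=[[0,0,0,0],[0,0,0,0],[0,0,0,0],[0,0,0,0],[0,0,0,0],[0,0,0,0]], gripper=0)

```text
t: 21.02
ee_pos: [543.1, 176.8, 81.4]
orientation: [-1.559, 0.216, -0.219]
ft_force: [0.4, 0.2, 5.3]
width: 41.5
```

>>> arm_command(targets=[[0,-10,0,0],[0,-25,0,0],[0,-35,0,0],[0,-40,0,0],[0,-40,0,0],[0,-40,0,0],[0,0,0,-0.092],[0,0,0,-0.092],[5,0,-25,0],[5,0,-31,0],[5,0,-31,0],[5,0,-31,0],[5,0,-31,0],[5,0,-31,0],[5,0,-31,0],[5,0,-31,0],[5,0,-31,0],[5,0,-25,0],[2,0,-10,0],[0,0,0,0]])

```text
t: 22.68
ee_pos: [565.3, -136.7, 270.6]
orientation: [-1.57, 0.076, -0.075]
ft_force: [0.5, 0.1, -1.9]
width: 41.7
```

Run:
```python
from h import *
rack(); go(566.3,-134.5,140,-.093)
a=get_image("top")[180:270,340:480];b=get_image("scene")[220:320,160:300]
cv2.imwrite("pics/r2.png",np.vstack([cv2.resize(a,None,fx=4,fy=4),cv2.resize(b,(560,240*1))][:1]))
```

```text
box [ 557.5 -230. ] holes [[556.8, -253.7], [565.6, -198.5], [564.1, -140.7]]
t 22.78 turn -0.001 shift [1.4, 130.4, -0.2] F [-0.1  0.6 -2.5] w 41.8
```

View pics/r2.png

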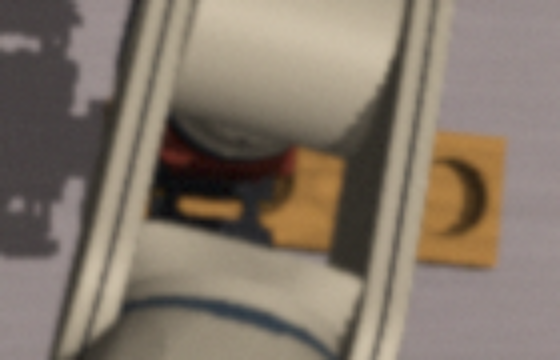

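The rack's right end at (505,140) in the crop is where it was, so it has not been knocked. Lower into the bore.

>>> arm_command(targets=[[1,30,0,0],[0,30,0,0],[0,30,0,0],[0,25,0,0],[0,18,0,0],[0,10,0,0],[0,6,0,0],[0,6,0,0],[0,6,0,0],[0,5,0,0],[0,5,0,0],[0,0,0,0],[0,0,0,0]])

```text
t: 23.97
ee_pos: [566.6, -135.0, 99.8]
orientation: [-1.57, 0.073, -0.073]
ft_force: [0.7, 0.3, -1.8]
width: 41.7
```

>>> arm_command(targets=[[0,4,0,0],[0,4,0,0],[0,3,0,0],[0,2,0,0],[0,2,0,0],[0,0,0,0]])

```text
t: 24.47
ee_pos: [566.7, -135.0, 84.5]
orientation: [-1.57, 0.073, -0.073]
ft_force: [0.0, -0.8, -1.7]
width: 41.7
```

>>> arm_command(targets=[[0,0,0,0],[0,0,0,0],[0,-15,0,0],[0,-30,0,0],[0,-35,0,0],[0,-40,0,0],[0,-35,0,0.092],[0,0,0,0.092],[-9,0,30,0],[-9,0,30,0],[-9,0,30,0],[-9,0,30,0],[-9,0,30,0],[-9,0,30,0],[-9,0,30,0],[-9,0,30,0],[-9,0,30,0],[-9,0,30,0],[-9,0,30,0],[-8,0,29,0]], gripper=64)

```text
t: 26.13
ee_pos: [561.6, 241.4, 240.1]
orientation: [-1.559, 0.217, -0.218]
ft_force: [0.7, -0.1, -0.4]
width: 56.2
```

Run:
```python
from h import *
go(561.5,240.1,82,CP[2])
for c in("top","scene"):
    for d in silhouettes(c,"jar1"): print(c,np.round(d["at"],1),round(d["conf"],2),d["pixels"].sum())
rack()
```

```text
t 26.13 turn 0.0 shift [0.2, 158.1, -1.4] F [ 0.7 -0.1 -0.4] w 56.2
top [447.2 228.4] 0.69 1033
top [224.9 249. ] 0.65 297
top [233.1 221.9] 0.57 358
scene [253.2 226.4] 0.81 272
scene [388.4 238.1] 0.63 138
scene [384.  226.2] 0.52 267
box [ 554.  -259.1] holes [[548.4, -336.6], [561.8, -256.1], [556.9, -193.0], [561.8, -139.4]]
```

>>> arm_command(targets=[[0,35,-1,0],[0,35,-1,0],[0,25,0,0],[0,18,0,0],[0,14,0,0],[0,12,0,0],[0,10,0,0],[0,9,0,0],[0,0,0,0],[0,0,0,0]])

```text
t: 27.17
ee_pos: [561.4, 237.5, 81.7]
orientation: [-1.56, 0.218, -0.217]
ft_force: [-0.1, 0.0, 0.2]
width: 56.6
```

>>> arm_command(targets=[[0,0,0,0],[0,0,0,0],[0,0,0,0],[0,0,0,0],[0,0,0,0],[0,0,0,0]], gripper=0)

```text
t: 27.67
ee_pos: [561.9, 238.0, 82.5]
orientation: [-1.559, 0.216, -0.218]
ft_force: [-0.7, -0.3, 6.0]
width: 41.7
```

Run:
```python
from h import *
print(get_obs()["ee_pos"],get_obs()["width"])
crop("top",(350,190,480,260),6,"r3")
```

```text
[561.93384865 237.99072452  82.53136919] 41.71430716544656
```

View pics/r3.png

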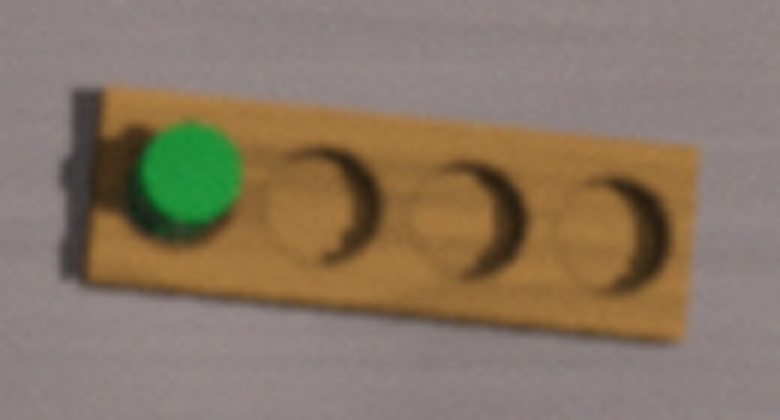

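The rack is unmoved, with green seated at (190,175). Carry red to the second bore.

>>> arm_command(targets=[[0,-10,0,0],[0,-25,0,0],[0,-35,0,0],[0,-40,0,0],[0,-40,0,0],[0,-40,0,0],[0,0,0,-0.092],[0,0,0,-0.092],[3,0,-26,0],[3,0,-36,0],[3,0,-36,0],[3,0,-36,0],[3,0,-36,0],[3,0,-36,0],[3,0,-36,0],[3,0,-36,0],[3,0,-36,0],[3,0,-36,0],[3,0,-36,0],[3,0,-36,0]])

```text
t: 29.38
ee_pos: [557.1, -187.3, 271.8]
orientation: [-1.569, 0.074, -0.072]
ft_force: [1.4, -0.0, -2.3]
width: 41.7
```

>>> arm_command(targets=[[2,0,-14,0],[0,0,0,0],[0,0,0,0]])

```text
t: 29.63
ee_pos: [558.2, -200.0, 271.5]
orientation: [-1.569, 0.075, -0.074]
ft_force: [-0.5, 0.3, -2.3]
width: 41.5
```

```bash
cat >> h.py <<'E'
def moved(box):
    "mean abs diff to the reference crop r1, per fifth of the width"
    r=cv2.imread("pics/r1.png"); im=get_image("top")[190:260,350:480]; r=cv2.resize(r,(130,70),interpolation=cv2.INTER_AREA)
    d=np.abs(im.astype(float)-r).mean((0,2)); print("diff per 10 cols",d.reshape(13,10).mean(1).round(0))
E
python3 - <<'E'
from h import *
moved(0); go(560.3,-199.3,85.5,-.093)
E
```

```text
diff per 10 cols [68. 50. 57. 30. 26. 40. 46. 43. 32. 22. 21. 53. 42.]
t 29.68 turn -0.0 shift [2.3, 186.0, -0.1] F [ 0.7 -0.1 -1.7] w 41.6
```

Run:
```python
from h import *
a=get_image("top")[180:270,345:485];b=get_image("scene")[190:310,160:300]
H=[[566.3,-134.5],[560.3,-198.3],[554.4,-262.0],[548.5,-325.7]]
a=cv2.resize(a,(784,504//2*1)) if 0 else cv2.resize(a,None,fx=2.85,fy=2.85); b=cv2.resize(b,None,fx=2.85,fy=2.85)
c,s=np.cos(-.093),np.sin(-.093)
B=np.array([[557.4+c*x-s*y,-230.1+s*x+c*y,40] for x,y in((42.5,131),(-42.5,131),(-42.5,-131),(42.5,-131))])
for im,n,o in((a,"top",(345,180)),(b,"scene",(160,190))):
    cv2.polylines(im,[((proj(n,B)-o+.5)*2.85).astype(int).reshape(-1,1,2)],True,(0,255,0),1)
cv2.imwrite("pics/r4.png",np.vstack([a,b]))
```

```text
(no output)
```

View pics/r4.png

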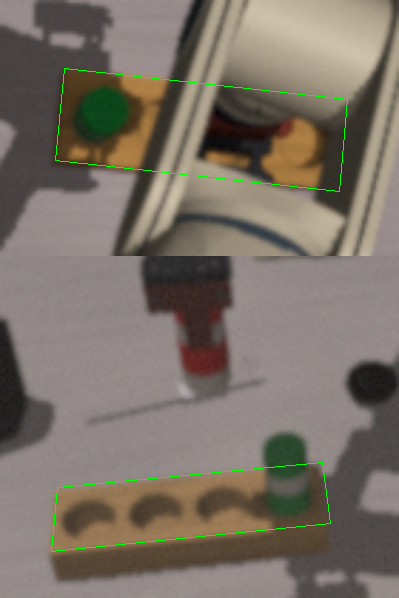

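The rack outline still fits in both views; the differences were the arm and its shadow. Lower red.

>>> arm_command(targets=[[2,30,0,0],[0,30,0,0],[0,30,0,0],[0,25,0,0],[0,18,0,0],[0,10,0,0],[0,6,0,0],[0,6,0,0],[0,6,0,0],[0,5,0,0],[0,5,0,0],[0,0,0,0],[0,0,0,0]])

```text
t: 30.87
ee_pos: [560.7, -200.2, 100.8]
orientation: [-1.57, 0.073, -0.073]
ft_force: [-0.3, 0.2, -1.1]
width: 42.1
```

>>> arm_command(targets=[[0,4,0,0],[0,4,0,0],[0,3,0,0],[0,2,0,0],[0,1,0,0],[0,0,0,0]])

```text
t: 31.37
ee_pos: [560.5, -200.1, 86.3]
orientation: [-1.569, 0.073, -0.073]
ft_force: [0.7, -0.1, -1.6]
width: 41.6
```

>>> arm_command(targets=[[0,0,0,0],[0,0,0,0],[0,-15,0,0],[0,-30,0,0],[0,-35,0,0],[0,-40,0,0],[0,-35,0,0.092],[0,0,0,0.092],[-16,0,35,0],[-16,0,35,0],[-16,0,35,0],[-16,0,35,0],[-16,0,35,0],[-16,0,35,0],[-16,0,35,0],[-17,0,35,0],[-17,0,35,0],[-17,0,35,0],[-17,0,35,0],[-17,0,35,0]], gripper=64)

```text
t: 33.03
ee_pos: [485.6, 259.7, 242.4]
orientation: [-1.559, 0.217, -0.218]
ft_force: [0.4, -0.1, -0.7]
width: 56.2
```

>>> arm_command(targets=[[0,0,0,0],[0,0,0,0]])

```text
t: 33.2
ee_pos: [485.7, 259.5, 242.0]
orientation: [-1.56, 0.214, -0.215]
ft_force: [-0.3, -0.4, -0.1]
width: 56.1
```

Run:
```python
from h import *
go(486,258,82,CP[2])
```

```text
t 33.2 turn 0.004 shift [0.6, 160.0, -1.4] F [-0.3 -0.4 -0.1] w 56.1
```

>>> arm_command(targets=[[0,35,-1,0],[0,35,0,0],[0,25,0,0],[0,18,0,0],[0,15,0,0],[0,12,0,0],[0,10,0,0],[0,10,0,0],[0,0,0,0],[0,0,0,0]])

```text
t: 34.03
ee_pos: [485.9, 256.5, 81.6]
orientation: [-1.56, 0.218, -0.218]
ft_force: [0.0, 0.1, -0.7]
width: 56.3
```

>>> arm_command(targets=[[0,0,0,0],[0,0,0,0],[0,0,0,0],[0,0,0,0],[0,0,0,0],[0,0,0,0]], gripper=0)

```text
t: 34.53
ee_pos: [486.3, 257.1, 82.5]
orientation: [-1.559, 0.216, -0.218]
ft_force: [-0.7, -0.5, 6.6]
width: 41.8
```

Run:
```python
from h import *
print(get_obs()["ee_pos"],get_obs()["width"])
moved(0); rack(); crop("top",(350,190,480,260),6,"r5")
# match right part of the rack (free bores) with reference
r=cv2.imread("pics/r1.png"); r=cv2.resize(r,(130,70),interpolation=cv2.INTER_AREA)[20:62,68:122]
im=get_image("top")[150:330,300:540]; m=cv2.matchTemplate(im,r,cv2.TM_CCOEFF_NORMED); print(cv2.minMaxLoc(m),"expect",(350+68-300,190+20-150))
```

```text
[486.34930828 257.10162879  82.45752708] 41.7764415351638
diff per 10 cols [11. 20. 26. 18. 15. 17.  8.  3.  3.  3.  3.  3.  3.]
box [ 557.3 -230.1] holes [[551.9, -325.5], [551.9, -257.9], [560.8, -191.9], [559.2, -143.3]]
(-0.42545580863952637, 0.9975317716598511, (113, 26), (118, 60)) expect (118, 60)
```

>>> arm_command(targets=[[0,-10,0,0],[0,-25,0,0],[0,-35,0,0],[0,-40,0,0],[0,-40,0,0],[0,-40,0,0],[0,0,0,-0.092],[0,0,0,-0.092],[8,0,-26,0],[8,0,-36,0],[8,0,-36,0],[8,0,-36,0],[8,0,-36,0],[8,0,-36,0],[8,0,-36,0],[8,0,-36,0],[8,0,-36,0],[8,0,-36,0],[8,0,-36,0],[8,0,-36,0]])

```text
t: 36.45
ee_pos: [541.4, -173.9, 271.8]
orientation: [-1.569, 0.074, -0.072]
ft_force: [0.8, -0.0, -2.1]
width: 42.0
```

>>> arm_command(targets=[[7,0,-36,0],[7,0,-30,0],[6,0,-23,0],[0,0,0,0],[0,0,0,0],[0,0,0,0]])

```text
t: 36.95
ee_pos: [553.1, -262.0, 271.3]
orientation: [-1.569, 0.074, -0.072]
ft_force: [-0.4, -1.1, -2.6]
width: 42.2
```

Run:
```python
from h import *
go(554.4,-262.5,85.5,-.093)
a=get_image("top")[180:270,345:485];b=get_image("scene")[190:310,160:300]
a=cv2.resize(a,None,fx=2.85,fy=2.85); b=cv2.resize(b,None,fx=2.85,fy=2.85)
c,s=np.cos(-.093),np.sin(-.093)
B=np.array([[557.4+c*x-s*y,-230.1+s*x+c*y,40] for x,y in((42.5,131),(-42.5,131),(-42.5,-131),(42.5,-131))])
for im,n,o in((a,"top",(345,180)),(b,"scene",(160,190))):
    cv2.polylines(im,[((proj(n,B)-o+.5)*2.85).astype(int).reshape(-1,1,2)],True,(0,255,0),1)
cv2.imwrite("pics/r6.png",np.vstack([a,b]))
```

```text
t 36.95 turn -0.0 shift [1.6, 185.8, -0.6] F [-0.4 -1.1 -2.6] w 42.2
```

View pics/r6.png

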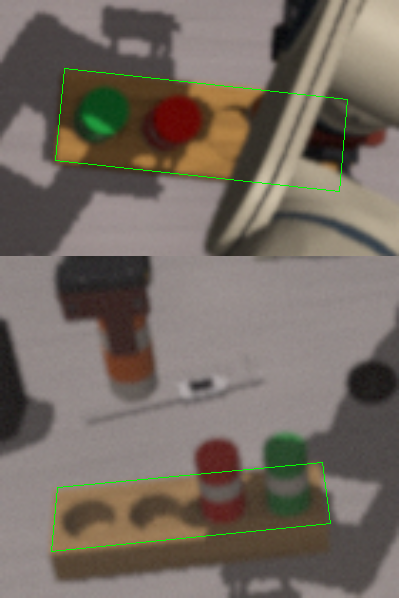

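The rack is unmoved, green and red stand in their bores, and orange is above the third. Lower it.

>>> arm_command(targets=[[1.5,30,-0.5,0],[0,30,0,0],[0,30,0,0],[0,25,0,0],[0,18,0,0],[0,10,0,0],[0,6,0,0],[0,6,0,0],[0,6,0,0],[0,5,0,0],[0,5,0,0],[0,0,0,0],[0,0,0,0]])

```text
t: 38.13
ee_pos: [555.3, -263.5, 100.7]
orientation: [-1.57, 0.073, -0.073]
ft_force: [-0.0, 0.4, -3.9]
width: 41.6
```

>>> arm_command(targets=[[0,4,0,0],[0,4,0,0],[0,3,0,0],[0,2,0,0],[0,1,0,0],[0,0,0,0]])

```text
t: 38.63
ee_pos: [555.1, -263.3, 86.3]
orientation: [-1.569, 0.073, -0.073]
ft_force: [-0.8, 0.1, -3.2]
width: 41.4
```

>>> arm_command(targets=[[0,0,0,0],[0,0,0,0],[0,0,0,0],[0,-15,0,0],[0,-30,0,0],[0,-35,0,0],[0,-40,0,0],[0,-35,0,0.092],[0,0,0,0.092]], gripper=64)

```text
t: 39.38
ee_pos: [558.9, -265.2, 250.1]
orientation: [-1.564, 0.211, -0.23]
ft_force: [-0.1, -0.2, -0.3]
width: 56.7
```

Run:
```python
from h import *
p=CP
# closing: push outer faces inward with closed fingers; tip positions in carton frame
for y in(-150,-45): go(*cart(p,[[0,y,240]])[0],p[2])
print(np.round(cart(p,[[0,-160,150],[0,160,150],[40,130,150]]),1).tolist())
```

```text
t 39.38 turn -0.004 shift [-175.1, 7.1, 301.5] F [-0.1 -0.2 -0.3] w 56.7
t 39.38 turn -0.004 shift [-175.1, 6.9, 406.5] F [-0.1 -0.2 -0.3] w 56.7
[[470.3, 63.0, 150.0], [557.9, 370.8, 150.0], [588.1, 331.0, 150.0]]
```

Orange is seated. Now I close the right flap by pushing its outer face with closed fingers beside the tab (carton x +45).

>>> arm_command(targets=[[-13,0,30,0],[-13,0,30,0],[-13,0,30,0],[-13,0,30,0],[-13,0,30,0],[-13,0,30,0],[-13,0,30,0],[-13,0,30,0],[-13,0,30,0],[-13,0,31,0],[0,0,0,0],[0,30,0,0],[0,30,0,0],[0,23,0,0],[0,0,0,0],[0,0,0,0]], gripper=0)

```text
t: 40.72
ee_pos: [512.1, 61.3, 158.3]
orientation: [-1.56, 0.219, -0.216]
ft_force: [-0.4, -0.3, -0.2]
width: 0.3
```

Run:
```python
from h import *
for y in(-150,-40): go(*cart(CP,[[45,y,167]])[0],CP[2])
rack(); crop("top",(350,190,480,260),6,"r7")
p=CP
```

```text
t 40.72 turn -0.0 shift [4.4, -8.7, 0.2] F [-0.4 -0.3 -0.2] w 0.3
t 40.72 turn -0.0 shift [4.4, -8.8, 110.2] F [-0.4 -0.3 -0.2] w 0.3
box [ 560.2 -189.2] holes [[558.9, -259.2], [555.2, -188.6], [561.2, -136.5]]
```

View pics/r7.png

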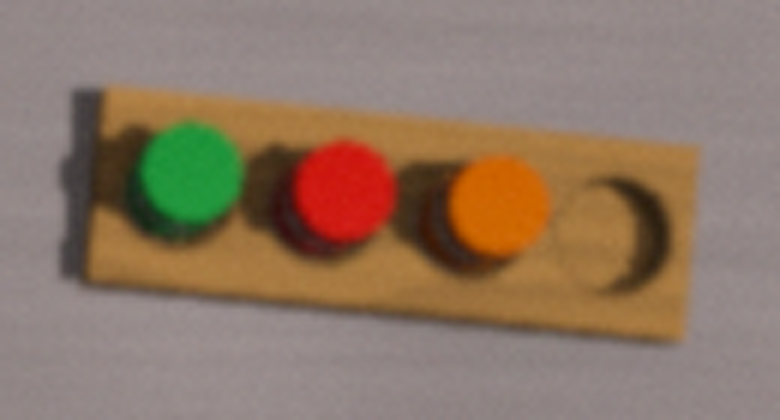

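All three jars stand seated: green (190,175), red (345,192), orange (498,207). Sweep the right flap.

>>> arm_command(targets=[[4,-9,15,0],[0,0,8,0],[0,0,5,0],[0,0,5,0],[0,0,5,0],[0,0,5,0],[0,0,5,0],[0,0,5,0],[0,0,5,0],[0,0,5,0],[0,0,5,0],[0,0,5,0],[0,0,5,0]])

```text
t: 41.95
ee_pos: [537.5, 135.9, 167.4]
orientation: [-1.56, 0.218, -0.217]
ft_force: [-0.0, -2.2, -0.1]
width: 0.3
```

>>> arm_command(targets=[[0,0,5,0],[0,0,5,0],[0,0,5,0],[0,0,5,0],[0,0,5,0],[0,0,5,0],[0,0,2,0],[0,0,0,0],[0,5,0,0],[0,5,0,0],[0,5,0,0],[0,5,0,0],[0,0,0,0],[0,0,0,0]])

```text
t: 43.12
ee_pos: [546.0, 166.1, 147.0]
orientation: [-1.56, 0.219, -0.217]
ft_force: [0.4, 0.2, 0.6]
width: 0.3
```

>>> arm_command(targets=[[0,3,0,0],[0,3,0,0],[0,2,0,0],[0,0,0,0],[0,0,0,0]])

```text
t: 43.53
ee_pos: [546.3, 166.3, 139.5]
orientation: [-1.56, 0.218, -0.217]
ft_force: [-0.7, -0.3, -1.8]
width: 0.6
```

Run:
```python
from h import *
for y,z in((150,260),(150,167),(40,167)): go(*cart(CP,[[45,y,z]])[0],CP[2])
```

```text
t 43.53 turn 0.0 shift [0.1, -120.5, 189.8] F [-0.7 -0.3 -1.8] w 0.6
t 43.53 turn 0.0 shift [0.2, -27.5, 189.8] F [-0.7 -0.3 -1.8] w 0.6
t 43.53 turn 0.0 shift [0.2, -27.5, 79.8] F [-0.7 -0.3 -1.8] w 0.6
```

>>> arm_command(targets=[[0,-40,0,0],[0,-40,0,0],[0,-40,0,0],[0,0,32,0],[0,0,32,0],[0,0,32,0],[0,0,32,0],[0,0,32,0],[0,0,30,0],[0,0,0,0],[0,30,0,0],[0,30,0,0],[0,30,0,0],[0,0,0,0],[0,0,0,0]])

```text
t: 44.78
ee_pos: [597.3, 348.0, 168.3]
orientation: [-1.562, 0.22, -0.215]
ft_force: [-0.0, -0.2, 0.4]
width: 0.1
```

Run:
```python
from h import *
for y,z in((150,167),(40,167)): go(*cart(CP,[[45,y,z]])[0],CP[2])
```

```text
t 44.78 turn -0.0 shift [0.8, 1.3, 1.1] F [-0.  -0.2  0.4] w 0.1
t 44.78 turn -0.0 shift [0.8, 1.6, -108.9] F [-0.  -0.2  0.4] w 0.1
```

>>> arm_command(targets=[[0,1,-15,0],[0,0,-8,0],[0,0,-5,0],[0,0,-5,0],[0,0,-5,0],[0,0,-5,0],[0,0,-5,0],[0,0,-5,0],[0,0,-5,0],[0,0,-5,0],[0,0,-5,0],[0,0,-5,0],[0,0,-5,0]])

```text
t: 45.87
ee_pos: [576.8, 273.7, 168.4]
orientation: [-1.56, 0.218, -0.217]
ft_force: [0.5, 0.6, -0.0]
width: 0.0
```

>>> arm_command(targets=[[0,0,-5,0],[0,0,-5,0],[0,0,-5,0],[0,0,-5,0],[0,0,-5,0],[0,0,-5,0],[0,0,-1,0],[0,0,0,0],[0,5,0,0],[0,5,0,0],[0,5,0,0],[0,5,0,0],[0,4,0,0],[0,4,0,0],[0,0,0,0],[0,0,0,0]])

```text
t: 47.2
ee_pos: [568.4, 244.3, 140.2]
orientation: [-1.56, 0.218, -0.217]
ft_force: [0.7, 0.8, 0.6]
width: 0.5
```

>>> arm_command(targets=[[0,-20,0,0],[0,-35,0,0],[0,-40,0,0],[0,-40,0,0],[-20,0,-40,0],[-20,0,-40,0],[-20,0,-40,0],[-20,0,-40,0],[-20,0,-40,0],[-20,0,-40,0],[-20,0,-40,0],[0,0,0,0]])

```text
t: 48.2
ee_pos: [366.6, 26.0, 275.1]
orientation: [-1.561, 0.222, -0.217]
ft_force: [-0.7, 0.3, -0.0]
width: 0.1
```

Run:
```python
from h import *
print(get_obs()["ee_pos"],get_obs()["t"])
overlay([*CP,.08,.08],"ov6")
a=cv2.imread("pics/ov6.png"); r=cv2.resize(get_image("top")[190:260,345:485],(320,160)); a[280:440,480:800]=r
cv2.imwrite("pics/ov6.png",a)
for n,z,w in(("barrel",72,(337.8,-433.2)),("onyx",18,(390.9,-16.2)),("caliper",6,(341.1,-206)),("bucket_lid",8,(789.6,-46.4))):
    for d in silhouettes("top",n)[:2]: print(n,(at("top",d["at"],z)-w).round(1),round(d["conf"],2))
im=get_image("top"); hsv=cv2.cvtColor(im,cv2.COLOR_BGR2HSV)
for n,lo,hi in(("green",50,80),("red",0,4),("orange",8,17)):
    m=cv2.inRange(hsv,(lo,190,110),(hi,255,255)); m[:, :360]=0; m[:,440:]=0; m[:190]=0; m[260:]=0
    k,_,st,ce=cv2.connectedComponentsWithStats(m); i=1+st[1:,4].argmax(); print(n,st[i,4],at("top",ce[i],108).round(1))
```

```text
[366.58096926  25.95958564 275.11023066] 48.2
caliper [3.2 4.8] 0.59
bucket_lid [-226.7 -228.3] 0.67
bucket_lid [-6.2 10.7] 0.59
green 166 [ 565.3 -132.6]
red 218 [ 558.9 -196.8]
orange 219 [ 554.4 -260.4]
```

View pics/ov6.png

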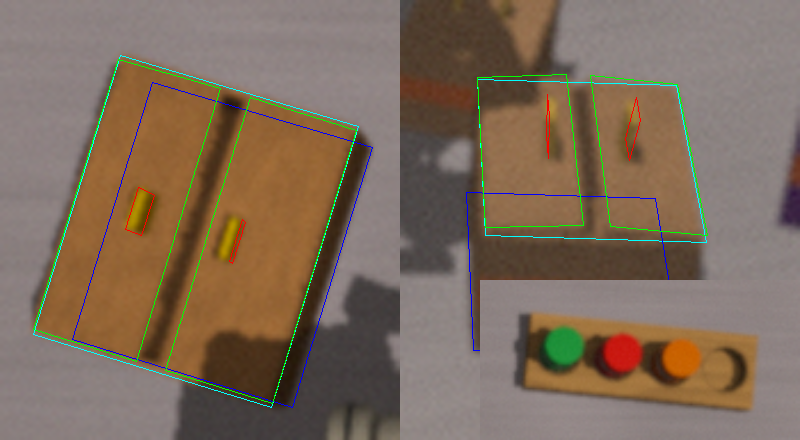

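Both flaps lie flat: the tabs at (140,212) and (230,238) match about 0.08 rad. All the jars are seated, with lids within about 2 mm of the bore axes. The arm is clear, so I hand in.

Run:
```python
from workcell import *
print(close_job())
```

```text
the job is handed in; nothing more can be done
None
```

The job is handed in, and by my last checks it is complete, at about 48 s of the 210 s allowed. I swung both flaps back to about 2.1 rad and took out the three jars that were there: green, red and orange (there was no blue one). Each went into its own bore of the rack, and I then folded both flaps down again.

- **First opening:** the left flap ended at only about 1.75 rad after its first swing. I pushed it on to about 2.1 rad from the inside, and did the same with the right flap.
- **Flaps:** in the last pictures both match about 0.08 rad.
- **Jars:** the lid centres are within about 2 mm of their bore axes. The tool heights at release put the jar bottoms about 1 mm above the bore bottoms, so they should have settled fully. The rack was never seen to move.
- **Bystanders:** in the last check the arm hid the onyx and the barrel was not reported, so I did not re-measure those two. The caliper came out about 6 mm from where it was first seen. The bucket lid was about 12 mm off; the network's first report for it was a false find over 300 mm away. I take these differences as network scatter, since the arm never went near any of the four and I saw no unexpected force.

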